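Swap an empty parts bin for the next full one from the flow rack

TASK

The bin in the green holder is used up: send it back first by setting it on the rollers of the flow rack's return lane (blue stop at the far end) so that it rolls home against that stop. Then lift the front full bin out of the supply lane (orange stop at the near end), letting the two behind it roll forward, and set it down flat in the holder. Keep every bin upright, do not let a carried bin fall, and leave the other things on the table alone.

Things in the scene. Friction and masses are not known exactly. Their poses are not given: they have to be found in the camera images.
- bin_empty: Empty open parts bin, dark grey plastic, 90 (x) x 60 (y) x 40 (z) mm, walls 2 mm, 0.1 kg; it starts in the holder. Origin at the centre of its underside, z up through the open top. Grip it from above across the 60 mm width (its y), outside to outside.
- bin_full_1: Full parts bin, first in the supply lane, against the orange stop: dark grey, 90 x 60 x 40 mm, with two white couplings fixed in it that rise 8 mm above the rim; about 0.25 kg. Origin at the centre of its underside; x points up the lane, z square to the rollers, leaning 11 degrees from vertical towards the low end. Grip as bin_empty.
- bin_full_2: Full parts bin, second in the supply lane, touching the first; same as bin_full_1. It rolls forward by itself when the first is lifted out by more than 40 mm.
- bin_full_3: Full parts bin, third in the supply lane; same as bin_full_1.
- rack: Flow rack fixed to the table: two lanes of free grey rollers along its x, 310 (x) x 210 (y) mm. Origin at table height under its middle; x points to the far end. Both slope 11 degrees (0.192 rad). Supply lane at y = -62 mm, roller tops 36 (near) to 93 mm high; shorter return lane (220 mm) at y = +62 mm, 78 (near) to 36 mm (far). A bin let go on a lane rolls down by itself.
- pick_place (a point): Point on the supply lane's roller tops where the centre of the front bin's underside lies when it is against the orange stop. This lane's rails stand 10 mm above the rollers, 66 mm apart inside; its stop stands 14 mm above the rollers. Axes as the rack's (level).
- return_entry (a point): Point on the return lane's roller tops, on its centre line, 60 mm from its high near end: put the centre of a bin's underside here, lengthways, tilted 11 degrees, far end down. Rails 10 mm above the rollers, 72 mm apart inside. Axes as the rack's (level).
- return_home (a point): Point on the return lane's roller tops where the centre of a bin's underside lies when it is against the blue stop (22 mm above the rollers). Axes as the rack's (level).
- holder: Green tray fixed to the table, 110 (x) x 78 (y) mm, with a small screw tab at each end (146 mm over the tabs). Takes one bin lengthways along x: inside 102 x 70 mm, floor 4 mm and rim 12 mm above the table. Origin at table height under its middle, z up.
- holder_floor (a point): Centre of the holder's floor, 4 mm above the table: the centre of a seated bin's underside lies here, within 6 mm along x and 5 mm along y. Axes as the holder's.
- tape_roll: Bystander: roll of brown tape lying flat, 80 x 80 x 20 mm; origin under its centre.
- gauge_block: Bystander: grey steel block, 60 (x) x 30 (y) x 45 (z) mm; origin under its centre.
- spare_coupling: Bystander: white turned coupling standing upright, 33 mm across, 46 mm high; origin under its centre.
- adapter_b0: Bystander: black adapter box, 44 x 91 x 26 mm; origin under its centre.
- adapter_b1: Bystander: black adapter box, 44 x 91 x 26 mm; origin under its centre.
- adapter_b2: Bystander: black adapter box, 44 x 91 x 26 mm; origin under its centre.

How it is judged:
By the outcome, as a careful person would: the job done as asked, in the order asked, and still so for the second after the job is handed in, with the robot touching nothing.
It also fails if it takes over 64 s, if anything falls off the work surface, if the arm or the gripper's body presses on something with over 40 N, if the wrist force passes 120 N, or if a joint passes its speed limit or range.

ROBOT

A 6-joint arm with a two-finger parallel gripper is mounted at the origin on a cart in front of the work surface, level with it; the furniture and walls round the work are solid. World frame = base frame: x ahead of the robot, y to its left, z up, the work surface at z = 0. Lengths are in m, angles in rad, forces in N, time in s.
With the tool pointing down it reaches from about 0.275 to 0.975 m from the base axis. Payload 8.4 kg.
Tool frame: the origin (TCP) lies at the very end of the fingers, on their centre line; the grasp point (between the pads) lies 19 mm behind it; z points along the fingers, y is the direction in which the jaws open and shut (so a half turn about z gives the same grasp; the last joint's range is limited). The gripper opens to 92 mm and grips with 3 to 60 N. Pads are 20 mm wide; open, the fingers measure 128 mm over their backs; the gripper's body (75 mm by 189 mm) begins 69 mm behind the grasp point.
Start: joints at [1.271, 0.353, 1.633, -0, 1.155, -0.002], TCP at [0.183, 0.597, 0.215] pointing down, gripper open.
Joint ranges: [-2.63, 2.63], [-0.92, 2.1], [0.06, 2.66], [-1.3, 4.44], [0, 2.69], [-3.02, 3.02]. Speed limits (rad/s): [2.22, 2.22, 2.79, 3.14, 3.14, 3.14].

INTERFACE

Orientations are given as a rotation vector (axis times angle).
In Python, from cell import readout, vision, bot, nets gives the robot as it stands.
- The arm moves only by the tool send_rows, never from a script. Its argument "rows" is a list of rows, each an object with "grip": the closure, from -1 (fully open) to 1 (shut), so that 0 is half open; "dp": the shift along the tool's x, y, z in mm, a list of three; "rotation": the turn, a rotation vector about the tool's x, y, z in rad, a list of three. In form: [{"grip": grip, "dp": [tx, ty, tz], "rotation": [wx, wy, wz]}, ...]. A call has 1 to 20 rows; each row shifts and turns the commanded pose from where the row before left it, along the tool's axes as they then stand; what a row does not reach is not made up. A row lasts 1/10 s, in which the tool goes at most 50 mm and 8.59 degrees, less where a joint would pass 70% of its speed; a pose out of reach is approached as far as the arm can. A call is refused whole if a number of a shift passes 50 or a number of a turn 0.15, either way. A call with a gripper value outside its range is refused whole. The fingers move at their own pace and stop on an object; the grip force is fixed at half the most. Time passes only in rows, so rows that do not move let the fingers close. It gives the time, the measured TCP pose, the force and the opening at its end, in the units of the state.
- readout.get_state(): the state, without advancing time (a new reading comes with each control period).
- vision.grab_frame(name): name is "side" or "top"; returns the picture (480x640x3 uint8, red, green, blue); there is no depth.
- vision.camera_info(name): a dict with "fov_y" (degrees; the focal length in pixels is half the picture's height over the tangent of half this angle, whatever the lens; pixels are square), "cx", "cy" (the principal point, pixels), "R" (3x3) and "t" (3): a world point X has camera coordinates R X + t. Camera axes: x right, y down, z forward; pixel columns grow to the right and rows downward; lengths in m; the calibration is good to about 2 mm. A picture is of the moment at which its call begins. camera_info takes no time and is no camera call.
- bot.sign_off(): hands the job in, once; it reports no verdict.
Trained networks look in the newest picture that a camera, given by its name, has taken for a name from the list of things; names that differ only in an ending like _2 or _b are one class to them, and where a whole thing is asked for, a point or a joint stands for the part that bears it (a point fixed in the world has none). Each returns a list of dicts, best first, with "conf" (0 to 1); they miss things now and then, are a little off and sometimes report something else, mostly with a low value. They report only what shows in the picture. A call takes as long as a camera call.
- nets.spot_in(target, camera): "position" ([column, row] as shares, 0 to 1, of the picture: columns of its width, rows of its height, amid what is visible of it).
The state is a dict: "t": time; "joints": joint angles; "qd": joint speeds; "tau": joint torques, N m; "ee_pos": TCP position; "orientation": TCP orientation; "wrist_force": force on the tool from outside, world axes, zero at the start; "ft_torque": the same for the moment, N m; "width": opening from 0.0 (shut) to 1.0 (fully open).
Only numpy, scipy, OpenCV 4.12 (cv2) and the standard library are available. Lean on these libraries where they do the work, as an engineer would, in place of code of your own. Each camera call takes 0.05 s, during which the arm holds its last target.

## Working session

There is one attempt and no reset: what is moved stays moved. The work goes in short steps, Python scripts to look and compute and a tool call to move; the robot and the scene stay as the last step left them, time stands still between calls to the robot, and variables do not carry over. Pictures are saved under pics/ and viewed, and the job is handed in when it is done.

Besides the shell and the picture viewer there is one more tool, called by a JSON object that holds its "op" and its "data". send_rows: Moves the arm, as the interface text tells. Its arguments: {"type":"object","properties":{"rows":{"type":"array","items":{"type":"object","properties":{"grip":{"type":"number"},"dp":{"type":"array","items":{"type":"number"}},"rotation":{"type":"array","items":{"type":"number"}}}}}},"required":["rows"]}

```bash
mkdir -p pics; ls
cat > h.py <<'E'
import numpy as np,cv2
from cell import readout,vision,bot,nets
def save(n,f):
    im=vision.grab_frame(n); cv2.imwrite('pics/'+f,im[:,:,::-1]); return im
def cam(n):
    c=vision.camera_info(n); f=240/np.tan(np.radians(c['fov_y'])/2)
    return f,c['cx'],c['cy'],np.array(c['R']),np.array(c['t'])
def proj(n,X):
    f,cx,cy,R,t=cam(n); p=np.atleast_2d(X)@R.T+t
    return np.c_[f*p[:,0]/p[:,2]+cx,f*p[:,1]/p[:,2]+cy]
def atz(n,uv,z):
    f,cx,cy,R,t=cam(n); d=R.T@np.array([(uv[0]-cx)/f,(uv[1]-cy)/f,1]); o=-R.T@t
    return o+d*(z-o[2])/d[2]
E
python3 - <<'E'
from h import *
for n in('side','top'):
    save(n,n+'0.png'); print(vision.camera_info(n))
    for k in('bin_empty','bin_full_1','rack','holder'):
        print(k,[(round(d['conf'],2),[round(d['position'][0]*640),round(d['position'][1]*480)]) for d in nets.spot_in(k,n)])
print(readout.get_state())
E
```

```text
pics
{'fov_y': 55.21553748025198, 'cx': 328.61254936548954, 'cy': 236.06154420056703, 'R': array([[ 0.99853283, -0.04982444, -0.02120619],
       [-0.04480461, -0.54028937, -0.84028563],
       [ 0.03040928,  0.84000293, -0.54172904]]), 't': array([-0.53047411,  0.19158348,  0.73572864])}
bin_empty [(0.77, [377, 345])]
bin_full_1 [(0.86, [329, 240]), (0.84, [374, 228]), (0.82, [425, 219])]
rack [(0.77, [369, 250])]
holder [(0.72, [370, 373])]
{'fov_y': 42.2874633074054, 'cx': 324.8108929541026, 'cy': 238.14729312511608, 'R': array([[-1.33382543e-02, -9.99910714e-01,  8.09320746e-04],
       [-9.81070174e-01,  1.29305407e-02, -1.93220381e-01],
       [ 1.93192665e-01, -3.37122302e-03, -9.81155049e-01]]), 't': array([0.18899169, 0.55749495, 1.17500919])}
bin_empty []
bin_full_1 [(0.85, [316, 201]), (0.74, [317, 153]), (0.7, [276, 211]), (0.63, [322, 245])]
rack [(0.69, [270, 211])]
holder [(0.73, [428, 245])]
{'t': 0.5, 'joints': array([ 1.27060764e+00,  3.52994434e-01,  1.63343184e+00,  8.24776541e-06,
        1.15523885e+00, -2.40141582e-03]), 'qd': array([-1.71832480e-04, -1.69960052e-03, -1.01111462e-03, -6.54531125e-05,
        9.44934096e-04, -1.82334764e-03]), 'tau': array([-1.73904191e-03, -5.93306887e+01, -3.34320760e+01,  6.97551342e-02,
        1.68234366e-02, -4.18176239e-05]), 'ee_pos': array([0.18336762, 0.59746361, 0.2145728 ]), 'orientation': array([-4.66039177e-01, -3.10681451e+00,  1.10748927e-04]), 'wrist_force': array([ 0.53262867, -0.70509955,  0.58149564]), 'ft_torque': array([-0.00585065,  0.02713381,  0.02141886]), 'width': 0.9986840299984951}
```

View pics/side0.png

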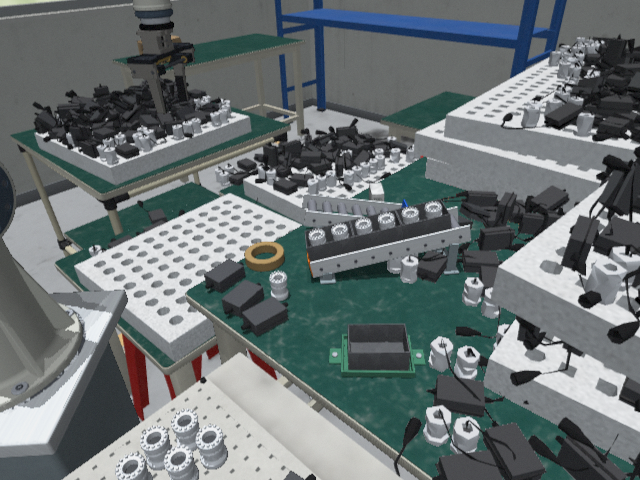

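View pics/top0.png

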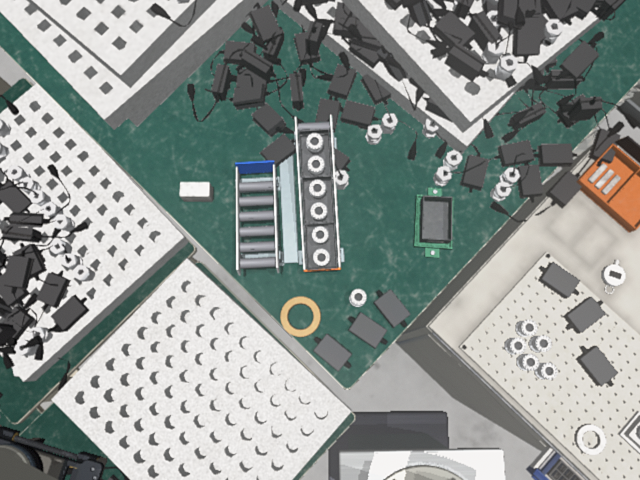

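The top view shows the supply lane at columns 300-340, the return lane at 236-280 with the blue stop at row 167, and the holder around (434,222). I'll enlarge those areas for precise points.

Run:
```python
from h import *
im=cv2.imread('pics/top0.png')
cv2.imwrite('pics/c1.png',cv2.resize(im[105:285,215:365],None,fx=3.3,fy=3.3,interpolation=cv2.INTER_CUBIC))
cv2.imwrite('pics/c2.png',cv2.resize(im[175:265,390:480],None,fx=6,fy=6,interpolation=cv2.INTER_CUBIC))
im=cv2.imread('pics/side0.png')
cv2.imwrite('pics/c3.png',cv2.resize(im[180:390,290:490],None,fx=2.85,fy=2.85,interpolation=cv2.INTER_CUBIC))
```

```text
(no output)
```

View pics/c1.png

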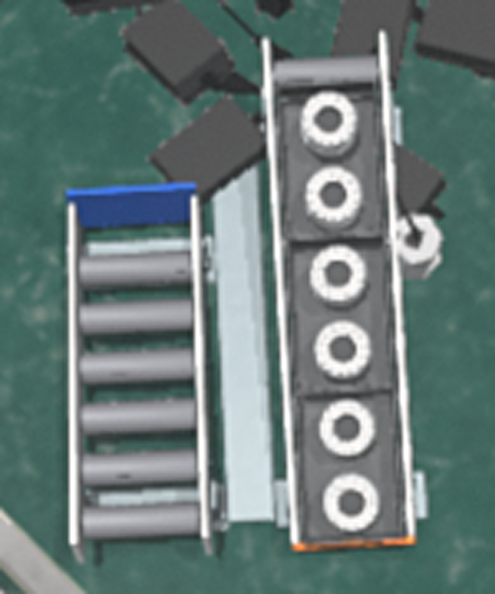

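View pics/c2.png

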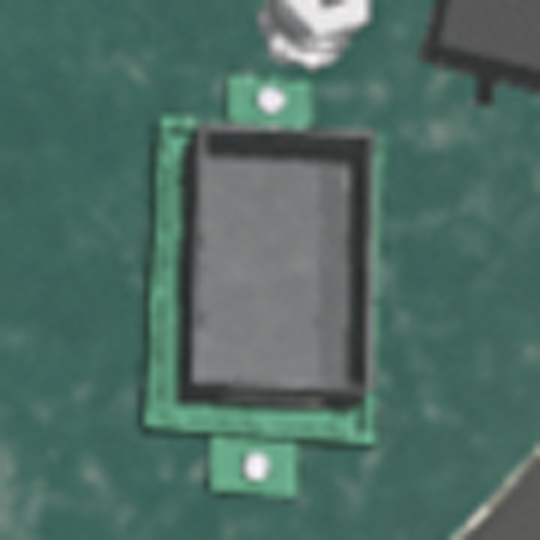

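View pics/c3.png

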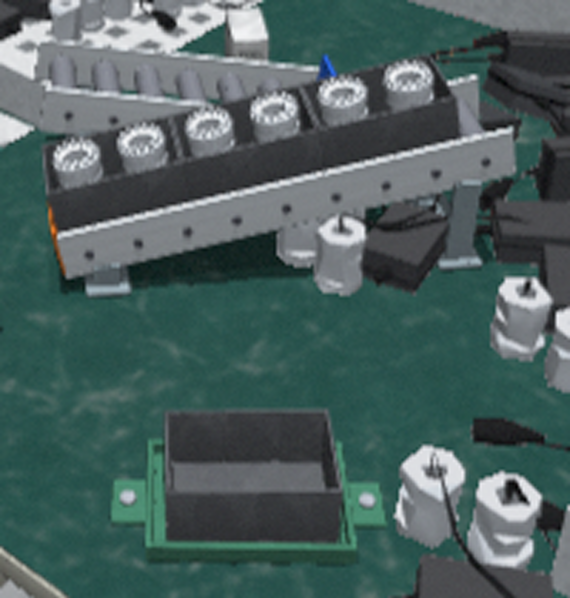

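```bash
cat > fit.py <<'E'
from h import *
from scipy.optimize import least_squares as LS
T1=lambda p:(np.array(p,float)+.5)/3.3-.5+[215,105]
T2=lambda p:(np.array(p,float)+.5)/6-.5+[390,175]
S=lambda p:(np.array(p,float)+.5)/2.85-.5+[290,180]
a=np.radians(11)
# supply couplings
tc=T1([(351,502),(347,428),(343,349),(338,273),(333,194),(329,121)])
sc=S([(77,155),(141,140),(209,125),(275,108),(342,95),(408,75)])
def sup(v):
    P=v[:3];w=v[3];d=v[4]
    ux=np.array([np.cos(a)*np.cos(w),np.cos(a)*np.sin(w),np.sin(a)])
    n=np.array([-np.sin(a)*np.cos(w),-np.sin(a)*np.sin(w),np.cos(a)])
    return np.array([P+48e-3*n+(k*.09+s*d)*ux for k in range(3) for s in(-1,1)])
fun=lambda v:np.r_[(proj('top',sup(v))-tc).ravel(),(proj('side',sup(v))-sc).ravel()]
r=LS(fun,[.55,.05,.05,0,.022]);print('supply bin1',r.x.round(4),np.degrees(r.x[3]));print(r.fun.reshape(2,6,2).round(1).tolist())
# holder
th=T2([(271,98),(257,466),(163,118),(146,428),(372,445)]);sh=S([(127,497),(367,500)])
def hol(v):
    c,s=np.cos(v[2]),np.sin(v[2]);L=[(v[3],0,.005),(-v[3],0,.005),(.055,.039,.012),(-.055,.039,.012),(-.055,-.039,.012)]
    return np.array([(v[0]+c*x-s*y,v[1]+s*x+c*y,z) for x,y,z in L])
f2=lambda v:np.r_[(proj('top',hol(v))-th).ravel(),(proj('side',hol(v)[[1,0]])-sh).ravel()]
r2=LS(f2,[.5,-.2,0,.064]);print('holder',r2.x.round(4),np.degrees(r2.x[2]),r2.fun.round(1))
tb=T2([(200,128),(374,131),(183,400),(362,402)]);sb=S([(165,411),(328,411),(341,490),(165,490)])
def bn(v):
    c,s=np.cos(v[2]),np.sin(v[2]);L=[(.045,.03),(.045,-.03),(-.045,.03),(-.045,-.03)]
    return np.array([(v[0]+c*x-s*y,v[1]+s*x+c*y,.044) for x,y in L])
f3=lambda v:np.r_[(proj('top',bn(v))-tb).ravel(),(proj('side',bn(v)[[2,0,1,3]])-sb).ravel()]
r3=LS(f3,[.5,-.2,0]);print('bin',r3.x.round(4),np.degrees(r3.x[2]),r3.fun.round(1))
E
cat >> fit.py <<'E'
# return lane: rail tops; params: x,y,z of near-end roller-top centre ; yaw as supply
w=r.x[3]
L=.220
def ret(v):
    ux=np.array([np.cos(a)*np.cos(w),np.cos(a)*np.sin(w),-np.sin(a)]);n=np.array([np.sin(a)*np.cos(w),np.sin(a)*np.sin(w),np.cos(a)]);uy=np.array([-np.sin(w),np.cos(w),0])
    P=np.array([v[0],v[1],.078])
    return np.array([P+.01*n+uy*v[2],P+.01*n-uy*v[2],P+.01*n+uy*v[2]+L*ux,P+.01*n-uy*v[2]+L*ux, P+.022*n+L*ux])
tr=T1([(75,545),(210,545),(72,203),(196,198),(131,187)])
f4=lambda v:(proj('top',ret(v))-tr).ravel()
r4=LS(f4,[.5,.1,.038]);print('ret near end',r4.x.round(4),r4.fun.round(1))
ux=np.array([np.cos(w),np.sin(w)]);uy=np.array([-ux[1],ux[0]])
d=r4.x[:2]-r.x[:2];print('rel to bin1 in rack axes',d@ux,d@uy)
e=r4.x[:2]+ .06*np.cos(a)*ux; print('return_entry',e, .078-.06*np.sin(a))
E
python3 fit.py
```

```text
supply bin1 [0.5493 0.1907 0.0396 0.0463 0.022 ] 2.654264708011378
[[[0.1, -0.3], [-0.0, -0.7], [-0.2, -0.7], [-0.0, -0.4], [0.1, -0.4], [-0.0, -1.0]], [[-0.7, 0.3], [-0.5, 0.2], [-0.5, -0.2], [-0.8, 0.4], [-0.3, -0.7], [-0.4, 0.9]]]
holder [ 0.6022 -0.0445 -0.0883  0.0653] -5.062005553188206 [ 0.1  0.1 -0.2  0.  -0.3 -0.8  0.1 -0.6  0.5 -0.6 -0.7 -0.1 -0.7  0.1]
bin [ 0.6018 -0.0446 -0.077 ] -4.409216727131252 [-0.1 -1.2  0.5  0.1  1.2 -3.   1.4 -1.5 -1.3 -1.3 -0.8 -1.1 -0.8  0.1
 -1.1 -0.2]
ret near end [0.4952 0.311  0.0386] [-0.2 -0.7 -0.6 -3.   0.1  1.3  0.4  0.6  0.5  2.2]
rel to bin1 in rack axes -0.04845490400259372 0.12262024119515044
return_entry [0.55402156 0.31367948] 0.06655146027740731
```

```bash
cat >> fit.py <<'E'
for z in(.043,.0455):
    g=lambda v:fun(np.r_[v[:2],z,v[2:]])[:12]
    q=LS(g,[.55,.19,.04,.022]);print('supply z',z,q.x.round(4),np.abs(q.fun).max())
E
python3 fit.py|tail -2
cat >> h.py <<'E'
from scipy.spatial.transform import Rotation as Ro
def plan(pos,yaw,pitch,step=40,rstep=.1,off=0,min_n=1):
    s=readout.get_state();R0=Ro.from_rotvec(s['orientation']);p0=np.array(s['ee_pos'])
    R1=Ro.from_matrix((Ro.from_euler('z',yaw)*Ro.from_euler('y',pitch)).as_matrix()@np.diag([-1.,1,-1]))
    p1=np.array(pos)+R1.apply([0,0,-1])*off
    w=(R0.inv()*R1).as_rotvec();n=int(max(np.ceil(np.linalg.norm(p1-p0)*1e3/step),np.ceil(np.linalg.norm(w)/rstep),min_n))
    print('t',round(s['t'],2),'p',p0.round(4),'F',np.round(s['wrist_force'],1),'w',round(s['width'],3),'n',n,'target',p1.round(4))
    d=R0.inv().apply(p1-p0)*1e3
    print('total tool shift',d.round(1),'rot',w.round(3))
    for k in range(n):
        print(' per-row dp',(Ro.from_rotvec(w*k/n).inv().apply(d)/n).round(1).tolist(),'rot',(w/n).round(3).tolist()) if k in(0,n//2,n-1) else 0
E
python3 -c "
from h import *
plan([.602,-.0445,.12],-.083,0)"
```

```text
supply z 0.043 [0.5472 0.1906 0.0464 0.0216] 0.476364919432001
supply z 0.0455 [0.5466 0.1906 0.0464 0.0216] 0.5791558911304548
t 0.5 p [0.1834 0.5975 0.2146] F [ 0.5 -0.7  0.6] w 0.999 n 20 target [ 0.602  -0.0445  0.12  ]
total tool shift [-588.6 -490.9   94.6] rot [-0.    -0.    -0.215]
 per-row dp [-29.4, -24.5, 4.7] rot [-0.0, -0.0, -0.011]
 per-row dp [-26.6, -27.6, 4.7] rot [-0.0, -0.0, -0.011]
 per-row dp [-23.8, -30.0, 4.7] rot [-0.0, -0.0, -0.011]
```

{"op": "send_rows", "data": {"rows": [{"grip":-1,"dp":[0,0,0],"rotation":[0,0,-0.107]},{"grip":-1,"dp":[0,0,0],"rotation":[0,0,-0.108]},{"grip":-1,"dp":[-26,-33.5,0],"rotation":[0,0,0]},{"grip":-1,"dp":[-26,-33.5,0],"rotation":[0,0,0]},{"grip":-1,"dp":[-26,-33.5,0],"rotation":[0,0,0]},{"grip":-1,"dp":[-26,-33.5,0],"rotation":[0,0,0]},{"grip":-1,"dp":[-26,-33.5,0],"rotation":[0,0,0]},{"grip":-1,"dp":[-26,-33.5,0],"rotation":[0,0,0]},{"grip":-1,"dp":[-26,-33.5,0],"rotation":[0,0,0]},{"grip":-1,"dp":[-26,-33.5,0],"rotation":[0,0,0]},{"grip":-1,"dp":[-26,-33.5,0],"rotation":[0,0,0]},{"grip":-1,"dp":[-26,-33.5,0],"rotation":[0,0,0]},{"grip":-1,"dp":[-26,-33.5,0],"rotation":[0,0,0]},{"grip":-1,"dp":[-26,-33.5,0],"rotation":[0,0,0]},{"grip":-1,"dp":[-26,-33.5,0],"rotation":[0,0,0]},{"grip":-1,"dp":[-26,-33.5,0],"rotation":[0,0,0]},{"grip":-1,"dp":[-26,-33.5,0],"rotation":[0,0,0]},{"grip":-1,"dp":[-26,-33.5,0],"rotation":[0,0,0]},{"grip":-1,"dp":[-26,-33.5,10],"rotation":[0,0,0]},{"grip":-1,"dp":[-26,-33.5,10],"rotation":[0,0,0]}]}}

```text
t: 2.5
ee_pos: [0.601, -0.0439, 0.1948]
orientation: [0.13, 3.138, 0.0]
wrist_force: [-0.1, 1.4, 0.3]
width: 1.004
```

```bash
python3 -c "
from h import *
plan([.602,-.0445,.06],-.083,0)"
```

```text
t 2.5 p [ 0.601  -0.0439  0.1948] F [-0.1  1.4  0.3] w 1.004 n 4 target [ 0.602  -0.0445  0.06  ]
total tool shift [ -0.9  -0.6 134.8] rot [ 0.     0.001 -0.   ]
 per-row dp [-0.2, -0.1, 33.7] rot [0.0, 0.0, -0.0]
 per-row dp [-0.2, -0.1, 33.7] rot [0.0, 0.0, -0.0]
 per-row dp [-0.3, -0.1, 33.7] rot [0.0, 0.0, -0.0]
```

{"op": "send_rows", "data": {"rows": [{"grip":-1,"dp":[-1,-0.6,30],"rotation":[0,0,0]},{"grip":-1,"dp":[0,0,35],"rotation":[0,0,0]},{"grip":-1,"dp":[0,0,35],"rotation":[0,0,0]},{"grip":-1,"dp":[0,0,30],"rotation":[0,0,0]},{"grip":-1,"dp":[0,0,20],"rotation":[0,0,0]},{"grip":-1,"dp":[0,0,15],"rotation":[0,0,0]},{"grip":-1,"dp":[0,0,9],"rotation":[0,0,0]},{"grip":-1,"dp":[0,0,0],"rotation":[0,0,0]}]}}

```text
t: 3.3
ee_pos: [0.6004, -0.0428, 0.0198]
orientation: [-0.13, -3.138, -0.0]
wrist_force: [-0.5, 0.6, 0.0]
width: 1.002
```

{"op": "send_rows", "data": {"rows": [{"grip":1,"dp":[0,0,0],"rotation":[0,0,0]},{"grip":1,"dp":[0,0,0],"rotation":[0,0,0]},{"grip":1,"dp":[0,0,0],"rotation":[0,0,0]},{"grip":1,"dp":[0,0,0],"rotation":[0,0,0]},{"grip":1,"dp":[0,0,0],"rotation":[0,0,0]},{"grip":1,"dp":[0,0,0],"rotation":[0,0,0]},{"grip":1,"dp":[0,0,0],"rotation":[0,0,0]}]}}

```text
t: 4.0
ee_pos: [0.6013, -0.043, 0.0212]
orientation: [0.13, 3.138, -0.0]
wrist_force: [-0.5, -0.9, 6.4]
width: 0.648
```

```bash
python3 -c "
from h import *
save('side','s1.png')
plan([.602,-.0445,.2],-.083,0)"
```

```text
t 4.05 p [ 0.6013 -0.043   0.0212] F [-1.5 -0.5  7.1] w 0.65 n 5 target [ 0.602  -0.0445  0.2   ]
total tool shift [  -1.    -1.5 -178.8] rot [-0.     0.001  0.   ]
 per-row dp [-0.2, -0.3, -35.8] rot [-0.0, 0.0, 0.0]
 per-row dp [-0.2, -0.3, -35.8] rot [-0.0, 0.0, 0.0]
 per-row dp [-0.2, -0.3, -35.8] rot [-0.0, 0.0, 0.0]
```

View pics/s1.png

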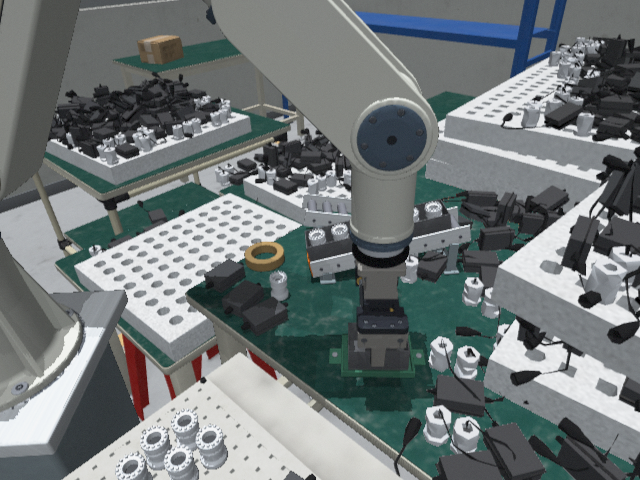

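The bin is gripped (opening 0.65, about 60 mm). Next I lift it.

{"op": "send_rows", "data": {"rows": [{"grip":1,"dp":[0,0,-10],"rotation":[0,0,0]},{"grip":1,"dp":[0,0,-20],"rotation":[0,0,0]},{"grip":1,"dp":[0,0,-35],"rotation":[0,0,0]},{"grip":1,"dp":[0,0,-40],"rotation":[0,0,0]},{"grip":1,"dp":[0,0,-40],"rotation":[0,0,0]},{"grip":1,"dp":[0,0,-40],"rotation":[0,0,0]},{"grip":1,"dp":[0,0,-40],"rotation":[0,0,0]},{"grip":1,"dp":[0,0,0],"rotation":[0,0,0]}]}}

```text
t: 4.85
ee_pos: [0.6037, -0.0429, 0.2521]
orientation: [0.13, 3.129, -0.0]
wrist_force: [0.9, 0.6, -1.1]
width: 0.649
```

```bash
python3 -c "
from h import *
save('side','s2.png')
plan([.554,.3137,.22],.046,0,step=35)
plan([.554,.3137,.0666],.046,.192,step=35,off=.057)"
```

```text
t 4.9 p [ 0.6023 -0.0428  0.249 ] F [-0.1  0.5 -1.9] w 0.65 n 11 target [0.554  0.3137 0.22  ]
total tool shift [ 77.8 351.3  28.6] rot [-0.     0.006 -0.129]
 per-row dp [7.1, 31.9, 2.6] rot [-0.0, 0.001, -0.012]
 per-row dp [5.2, 32.3, 2.6] rot [-0.0, 0.001, -0.012]
 per-row dp [3.3, 32.5, 2.6] rot [-0.0, 0.001, -0.012]
t 4.9 p [ 0.6023 -0.0428  0.249 ] F [-0.1  0.5 -1.9] w 0.65 n 11 target [0.5649 0.3142 0.1226]
total tool shift [ 67.6 352.7 126.1] rot [ 0.012  0.197 -0.128]
 per-row dp [6.1, 32.1, 11.5] rot [0.001, 0.018, -0.012]
 per-row dp [3.2, 32.4, 11.7] rot [0.001, 0.018, -0.012]
 per-row dp [0.3, 32.6, 11.7] rot [0.001, 0.018, -0.012]
```

View pics/s2.png

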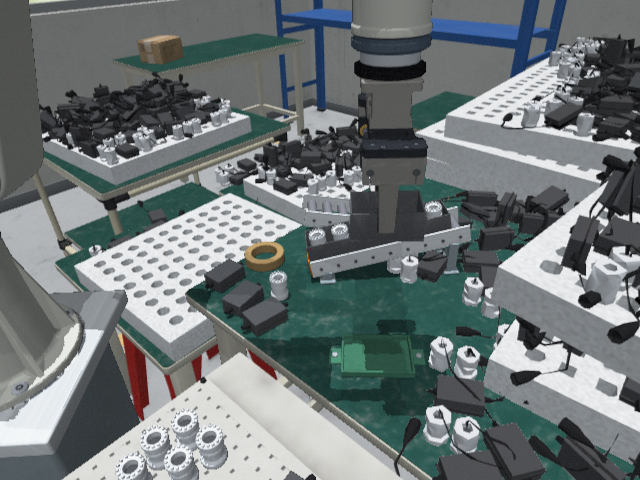

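The bin hangs level in the gripper and the holder is empty. Next is the carry to above the return lane, with the tilt at the end.

{"op": "send_rows", "data": {"rows": [{"grip":1,"dp":[7,20,0],"rotation":[0,0.006,-0.01]},{"grip":1,"dp":[7,33,0],"rotation":[0,0,-0.012]},{"grip":1,"dp":[6,33,0],"rotation":[0,0,-0.012]},{"grip":1,"dp":[6,33,0],"rotation":[0,0,-0.012]},{"grip":1,"dp":[6,33,0],"rotation":[0,0,-0.012]},{"grip":1,"dp":[5,33,0],"rotation":[0,0,-0.012]},{"grip":1,"dp":[5,33,0],"rotation":[0,0,-0.012]},{"grip":1,"dp":[5,33,0],"rotation":[0,0,-0.012]},{"grip":1,"dp":[4,33,0],"rotation":[0,0,-0.012]},{"grip":1,"dp":[4,33,0],"rotation":[0,0,-0.012]},{"grip":1,"dp":[3,25,0],"rotation":[0,0,-0.011]},{"grip":1,"dp":[0,13,0],"rotation":[0,0.05,0]},{"grip":1,"dp":[0,0,0],"rotation":[0,0.07,0]},{"grip":1,"dp":[0,0,0],"rotation":[0,0.07,0]},{"grip":1,"dp":[0,0,0],"rotation":[0,0,0]}]}}

```text
t: 6.4
ee_pos: [0.5506, 0.3134, 0.2435]
orientation: [0.067, -2.941, 0.008]
wrist_force: [0.3, 0.7, -1.1]
width: 0.646
```

```bash
python3 -c "
from h import *
plan([.554,.3137,.0666],.046,.192,step=25,off=.047)"
```

```text
t 6.4 p [0.5506 0.3134 0.2435] F [ 0.3  0.7 -1.1] w 0.646 n 6 target [0.563  0.3141 0.1127]
total tool shift [-38.1   0.3 125.7] rot [-0.001 -0.008 -0.001]
 per-row dp [-6.4, 0.0, 21.0] rot [-0.0, -0.001, -0.0]
 per-row dp [-6.3, 0.0, 21.0] rot [-0.0, -0.001, -0.0]
 per-row dp [-6.2, 0.0, 21.0] rot [-0.0, -0.001, -0.0]
```

{"op": "send_rows", "data": {"rows": [{"grip":1,"dp":[-8,0,25],"rotation":[0,-0.008,0]},{"grip":1,"dp":[-8,0,30],"rotation":[0,0,0]},{"grip":1,"dp":[-8,0,30],"rotation":[0,0,0]},{"grip":1,"dp":[-8,0,25],"rotation":[0,0,0]},{"grip":1,"dp":[-6,0,15],"rotation":[0,0,0]},{"grip":1,"dp":[0,0,0],"rotation":[0,0,0]},{"grip":1,"dp":[0,0,0],"rotation":[0,0,0]}]}}

```text
t: 7.1
ee_pos: [0.5642, 0.3145, 0.1165]
orientation: [0.068, -2.953, 0.005]
wrist_force: [0.3, 0.2, -0.2]
width: 0.647
```

```bash
python3 -c "
from h import *
save('side','s3.png')
im=save('top','t3.png');cv2.imwrite('pics/t3c.png',cv2.resize(im[105:285,215:365,::-1],None,fx=3.3,fy=3.3,interpolation=cv2.INTER_CUBIC))
im=cv2.imread('pics/s3.png');cv2.imwrite('pics/s3c.png',cv2.resize(im[150:300,240:480],None,fx=3.3,fy=3.3,interpolation=cv2.INTER_CUBIC))
plan([.554,.3137,.0666],.046,.192,step=25,off=.017)"
```

```text
t 7.2 p [0.5649 0.3149 0.1176] F [-0.1 -0.1 -0.4] w 0.648 n 2 target [0.5572 0.3138 0.0833]
total tool shift [ 1.2 -0.8 35.1] rot [0.002 0.006 0.   ]
 per-row dp [0.6, -0.4, 17.6] rot [0.001, 0.003, 0.0]
 per-row dp [0.6, -0.4, 17.6] rot [0.001, 0.003, 0.0]
```

View pics/s3c.png

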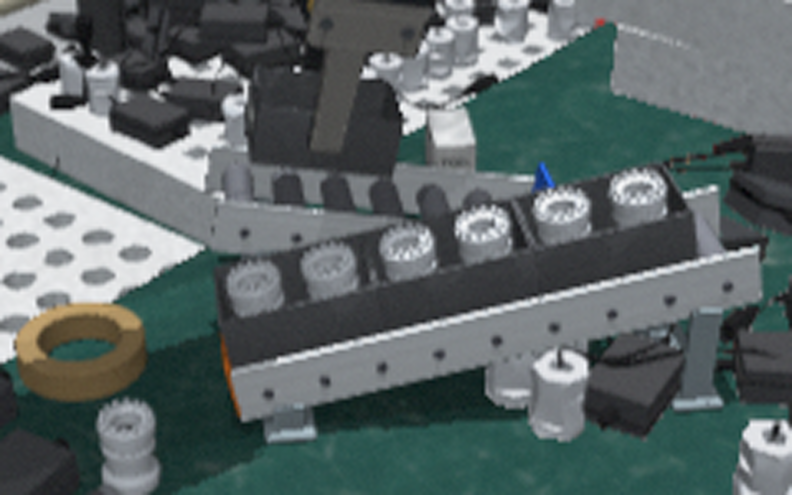

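View pics/t3c.png

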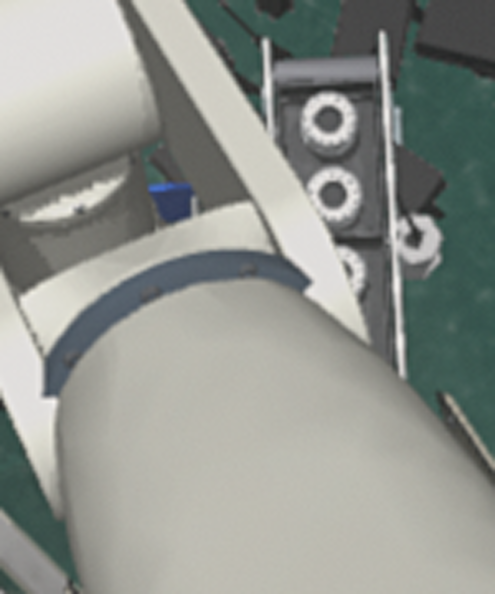

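The side crop shows the bin parallel to the return lane and just above its near rollers. I'll lower it, feeling for contact at the end.

{"op": "send_rows", "data": {"rows": [{"grip":1,"dp":[1,-0.5,12],"rotation":[0,0.005,0]},{"grip":1,"dp":[0,0,10],"rotation":[0,0,0]},{"grip":1,"dp":[0,0,8],"rotation":[0,0,0]},{"grip":1,"dp":[0,0,2],"rotation":[0,0,0]},{"grip":1,"dp":[0,0,0],"rotation":[0,0,0]}]}}

```text
t: 7.7
ee_pos: [0.557, 0.3136, 0.0844]
orientation: [0.068, -2.948, 0.006]
wrist_force: [-0.5, 0.2, -1.3]
width: 0.646
```

{"op": "send_rows", "data": {"rows": [{"grip":1,"dp":[0,0,1.5],"rotation":[0,0,0]},{"grip":1,"dp":[0,0,0],"rotation":[0,0,0]}]}}

```text
t: 7.9
ee_pos: [0.5577, 0.3137, 0.084]
orientation: [0.068, -2.949, 0.005]
wrist_force: [1.7, -1.5, 4.7]
width: 0.655
```

```bash
python3 -c "
from h import *
save('side','s4.png')
im=cv2.imread('pics/s4.png');cv2.imwrite('pics/s4c.png',cv2.resize(im[170:270,270:430],None,fx=5,fy=5,interpolation=cv2.INTER_CUBIC))
plan([.554,.3137,.0666],.046,.192,step=25,off=.017)"
```

```text
t 7.95 p [0.5577 0.3137 0.084 ] F [ 1.3 -2.   5.4] w 0.653 n 1 target [0.5572 0.3138 0.0833]
total tool shift [0.3 0.2 0.8] rot [0.001 0.001 0.   ]
 per-row dp [0.3, 0.2, 0.8] rot [0.001, 0.001, 0.0]
```

View pics/s4c.png

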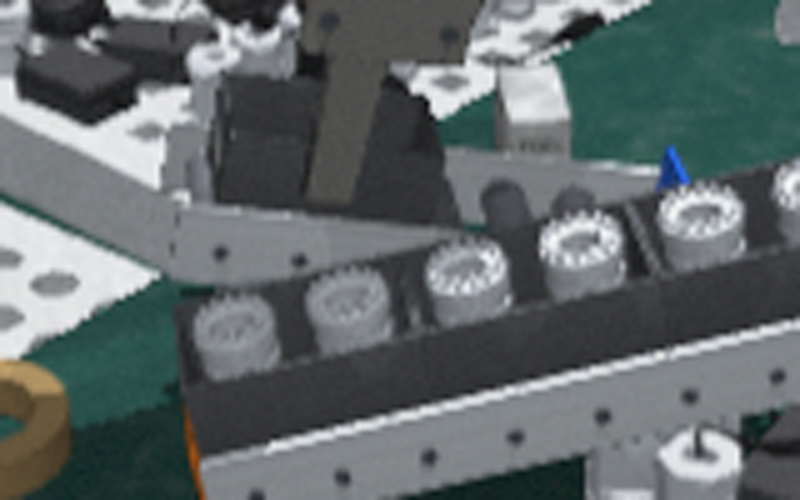

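Contact came at the expected height (force +5 N) with the bin between the rails, so I release.

{"op": "send_rows", "data": {"rows": [{"grip":-1,"dp":[0,0,0],"rotation":[0,0,0]},{"grip":-1,"dp":[0,0,0],"rotation":[0,0,0]},{"grip":-1,"dp":[0,0,0],"rotation":[0,0,0]},{"grip":-1,"dp":[0,0,0],"rotation":[0,0,0]},{"grip":-1,"dp":[0,0,0],"rotation":[0,0,0]},{"grip":-1,"dp":[0,0,0],"rotation":[0,0,0]},{"grip":-1,"dp":[0,0,0],"rotation":[0,0,0]},{"grip":-1,"dp":[0,0,-20],"rotation":[0,0,0]},{"grip":-1,"dp":[0,0,-30],"rotation":[0,0,0]},{"grip":-1,"dp":[0,0,-40],"rotation":[0,0,0]},{"grip":-1,"dp":[0,0,-40],"rotation":[0,0,0]},{"grip":-1,"dp":[0,0,0],"rotation":[0,0,0]}]}}

```text
t: 9.15
ee_pos: [0.5852, 0.3161, 0.217]
orientation: [0.069, -2.957, -0.0]
wrist_force: [0.6, -0.1, 0.4]
width: 1.002
```

```bash
python3 -c "
from h import *
save('side','s5.png')
im=save('top','t5.png')
im=cv2.imread('pics/s5.png');cv2.imwrite('pics/s5c.png',cv2.resize(im[150:300,240:480],None,fx=3.3,fy=3.3,interpolation=cv2.INTER_CUBIC))
plan([.547,.1906,.17],.046,-.192,step=25)"
```

```text
t 9.25 p [0.5822 0.3149 0.2117] F [ 0.9  0.6 -1.3] w 1.003 n 6 target [0.547  0.1906 0.17  ]
total tool shift [  32.3 -122.6   48.5] rot [ 0.001 -0.383  0.   ]
 per-row dp [5.4, -20.4, 8.1] rot [0.0, -0.064, 0.0]
 per-row dp [6.8, -20.4, 6.9] rot [0.0, -0.064, 0.0]
 per-row dp [7.6, -20.4, 6.0] rot [0.0, -0.064, 0.0]
```

View pics/s5c.png

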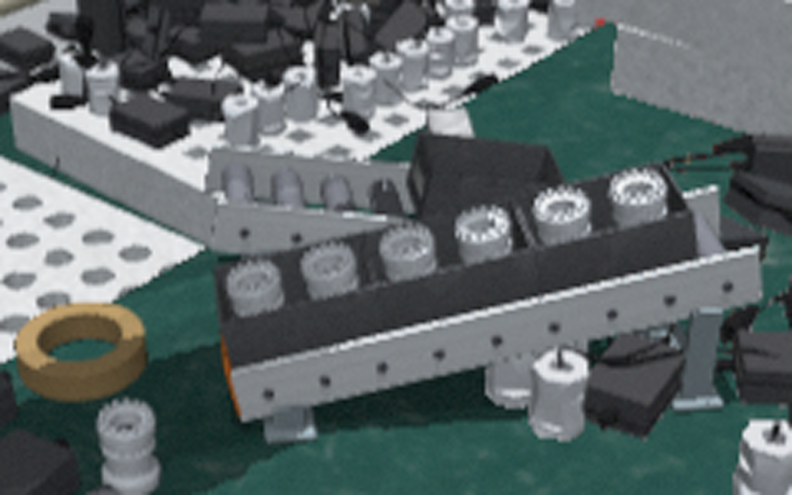

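View pics/t5.png

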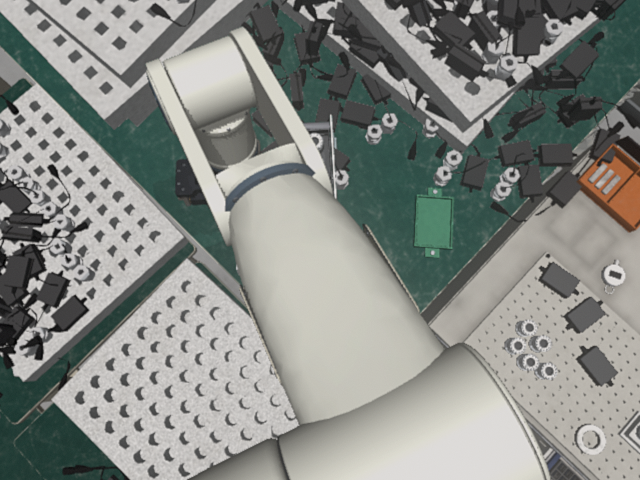

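The empty bin rolled down against the far stop, upright. Next is the front full bin: I approach along its tilted axis.

```bash
python3 -c "
from h import *
plan([.547,.1906,.0445],.046,-.192,step=25,off=.090)"
```

```text
t 9.25 p [0.5822 0.3149 0.2117] F [ 0.9  0.6 -1.3] w 1.003 n 7 target [0.5298 0.1898 0.1328]
total tool shift [  42.1 -122.7   88.3] rot [ 0.001 -0.383  0.   ]
 per-row dp [6.0, -17.5, 12.6] rot [0.0, -0.055, 0.0]
 per-row dp [8.0, -17.5, 11.5] rot [0.0, -0.055, 0.0]
 per-row dp [9.8, -17.5, 10.0] rot [0.0, -0.055, 0.0]
```

{"op": "send_rows", "data": {"rows": [{"grip":-1,"dp":[5,-20,0],"rotation":[0,-0.064,0]},{"grip":-1,"dp":[5,-21,5],"rotation":[0,-0.064,0]},{"grip":-1,"dp":[7,-21,10],"rotation":[0,-0.064,0]},{"grip":-1,"dp":[8,-21,20],"rotation":[0,-0.064,0]},{"grip":-1,"dp":[9,-20,20],"rotation":[0,-0.064,0]},{"grip":-1,"dp":[9,-20,20],"rotation":[0,-0.063,0]},{"grip":-1,"dp":[0,0,0],"rotation":[0,0,0]},{"grip":-1,"dp":[0,0,0],"rotation":[0,0,0]}]}}

```text
t: 10.05
ee_pos: [0.546, 0.1897, 0.1354]
orientation: [-0.068, 2.954, 0.007]
wrist_force: [0.1, -0.5, -0.6]
width: 1.0
```

```bash
python3 -c "
from h import *
save('side','s6.png')
im=cv2.imread('pics/s6.png');cv2.imwrite('pics/s6c.png',cv2.resize(im[150:300,240:480],None,fx=3.3,fy=3.3,interpolation=cv2.INTER_CUBIC))
plan([.547,.1906,.0445],.046,-.192,step=25,off=.018)"
```

```text
t 10.1 p [0.5476 0.1905 0.1364] F [-0.2 -0.1 -0. ] w 1.004 n 3 target [0.5436 0.1904 0.0622]
total tool shift [17.9  0.  72.2] rot [ 0.001 -0.003 -0.   ]
 per-row dp [6.0, 0.0, 24.1] rot [0.0, -0.001, -0.0]
 per-row dp [6.0, 0.0, 24.1] rot [0.0, -0.001, -0.0]
 per-row dp [6.0, 0.0, 24.1] rot [0.0, -0.001, -0.0]
```

View pics/s6c.png

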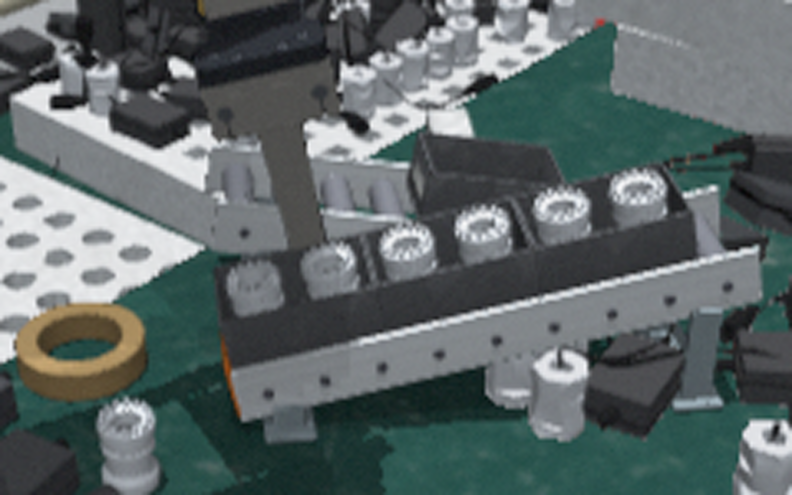

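```bash
python3 -c "
from h import *
s=readout.get_state();R=Ro.from_rotvec(s['orientation'])
for y in(-.055,.055):
    p=s['ee_pos']+R.apply([0,y,0]);print(p.round(3),((proj('side',p)[0]-[240,150])*3.3).round())
"
```

```text
[0.55  0.136 0.136] [310. 244.]
[0.545 0.245 0.136] [290. 147.]
```

The projected near fingertip (310,244) matches the picture. I shift down the lane first, then descend.

{"op": "send_rows", "data": {"rows": [{"grip":-1,"dp":[9,0,5],"rotation":[0,0,0]},{"grip":-1,"dp":[9,0,15],"rotation":[0,0,0]},{"grip":-1,"dp":[0,0,20],"rotation":[0,0,0]},{"grip":-1,"dp":[0,0,15],"rotation":[0,0,0]},{"grip":-1,"dp":[0,0,10],"rotation":[0,0,0]},{"grip":-1,"dp":[0,0,5],"rotation":[0,0,0]},{"grip":-1,"dp":[0,0,0],"rotation":[0,0,0]},{"grip":-1,"dp":[0,0,0],"rotation":[0,0,0]}]}}

```text
t: 10.9
ee_pos: [0.5431, 0.1902, 0.0648]
orientation: [-0.068, 2.95, 0.008]
wrist_force: [0.3, -0.2, 0.0]
width: 1.003
```

```bash
python3 -c "
from h import *
save('side','s7.png')
im=cv2.imread('pics/s7.png');cv2.imwrite('pics/s7c.png',cv2.resize(im[170:290,270:430],None,fx=5,fy=5,interpolation=cv2.INTER_CUBIC))
plan([.547,.1906,.0445],.046,-.192,step=25,off=.018)"
```

```text
t 10.95 p [0.5432 0.1901 0.065 ] F [0.1 0.4 0.4] w 1.0 n 1 target [0.5436 0.1904 0.0622]
total tool shift [0.1 0.3 2.8] rot [ 0.001 -0.001  0.   ]
 per-row dp [0.1, 0.3, 2.8] rot [0.001, -0.001, 0.0]
```

View pics/s7c.png

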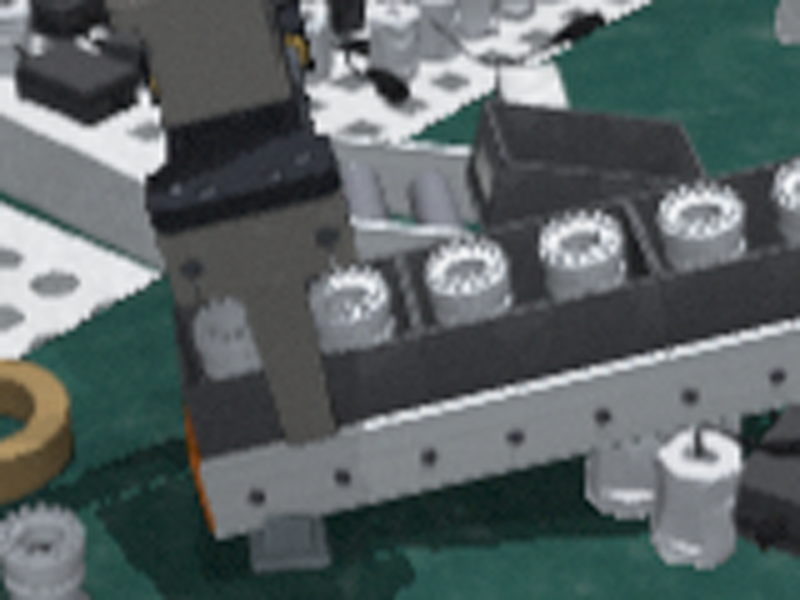

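The finger sits midway between the front bin's two couplings, with the tip above the rail. I close here.

{"op": "send_rows", "data": {"rows": [{"grip":1,"dp":[0,0,0],"rotation":[0,0,0]},{"grip":1,"dp":[0,0,0],"rotation":[0,0,0]},{"grip":1,"dp":[0,0,0],"rotation":[0,0,0]},{"grip":1,"dp":[0,0,0],"rotation":[0,0,0]},{"grip":1,"dp":[0,0,0],"rotation":[0,0,0]},{"grip":1,"dp":[0,0,0],"rotation":[0,0,0]},{"grip":1,"dp":[0,0,0],"rotation":[0,0,0]}]}}

```text
t: 11.65
ee_pos: [0.5428, 0.19, 0.0645]
orientation: [-0.068, 2.951, 0.008]
wrist_force: [-1.6, 0.0, 3.0]
width: 0.654
```

{"op": "send_rows", "data": {"rows": [{"grip":1,"dp":[0,0,-8],"rotation":[0,0,0]},{"grip":1,"dp":[0,0,-20],"rotation":[0,0,0]},{"grip":1,"dp":[0,0,-35],"rotation":[0,0,0]},{"grip":1,"dp":[0,0,-40],"rotation":[0,0,0]},{"grip":1,"dp":[0,0,-40],"rotation":[0,0,0]},{"grip":1,"dp":[0,0,-40],"rotation":[0,0,0]},{"grip":1,"dp":[0,0,-20],"rotation":[0,0,0]},{"grip":1,"dp":[0,0,0],"rotation":[0,0,0]}]}}

```text
t: 12.45
ee_pos: [0.5051, 0.1885, 0.2669]
orientation: [-0.068, 2.946, 0.01]
wrist_force: [0.3, 0.4, -2.3]
width: 0.647
```

```bash
python3 -c "
from h import *
save('side','s8.png')
save('top','t8.png')
im=cv2.imread('pics/s8.png');cv2.imwrite('pics/s8c.png',cv2.resize(im[100:300,240:480],None,fx=3,fy=3,interpolation=cv2.INTER_CUBIC))
plan([.602,-.0445,.2],-.088,0,step=35)"
```

```text
t 12.55 p [0.5038 0.1877 0.263 ] F [-0.2  0.2 -3.7] w 0.648 n 8 target [ 0.602  -0.0445  0.2   ]
total tool shift [ -73.9 -236.6   78.2] rot [0.013 0.189 0.134]
 per-row dp [-9.2, -29.6, 9.8] rot [0.002, 0.024, 0.017]
 per-row dp [-12.1, -28.8, 9.0] rot [0.002, 0.024, 0.017]
 per-row dp [-14.1, -28.1, 8.2] rot [0.002, 0.024, 0.017]
```

View pics/s8c.png

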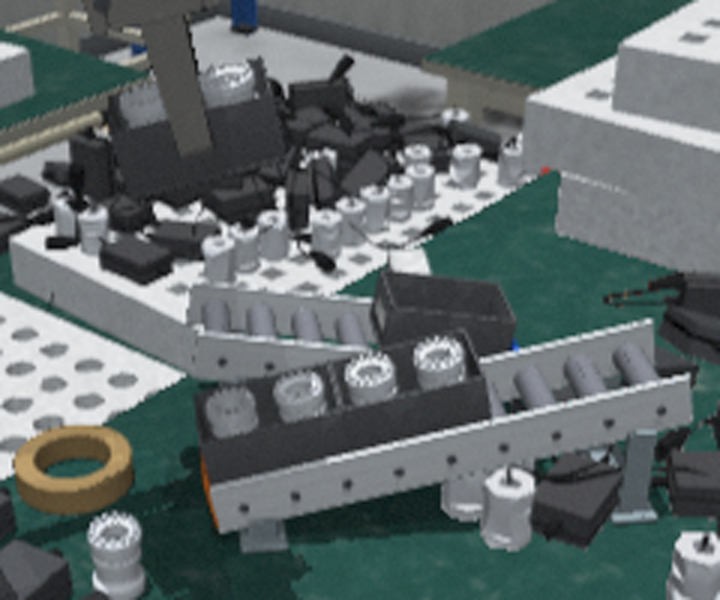

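The two bins behind rolled forward to the stop, and the carried bin is upright. I'll refine the holder pose from the now unobstructed view.

```bash
python3 -c "
import cv2
im=cv2.imread('pics/t8.png');cv2.imwrite('pics/t8c.png',cv2.resize(im[175:265,390:480],None,fx=6,fy=6,interpolation=cv2.INTER_CUBIC))
im=cv2.imread('pics/s8.png');cv2.imwrite('pics/s8d.png',cv2.resize(im[300:400,310:450],None,fx=5,fy=5,interpolation=cv2.INTER_CUBIC))"
```

View pics/t8c.png

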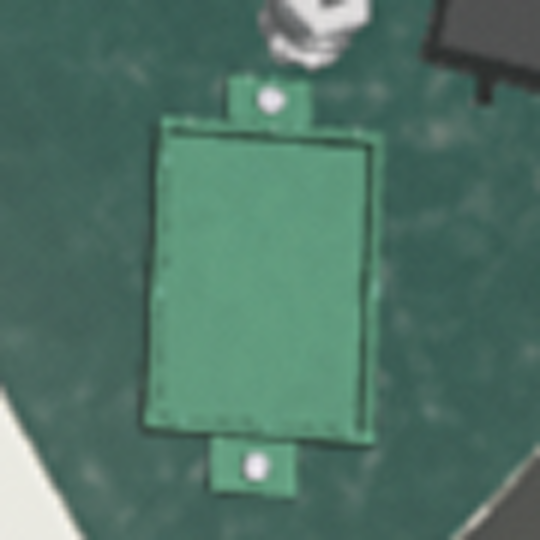

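View pics/s8d.png

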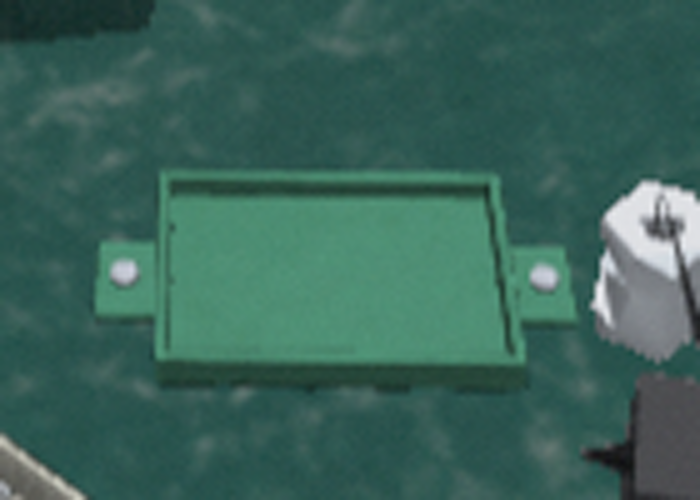

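```bash
cat > fit2.py <<'E'
from h import *
from scipy.optimize import least_squares as LS
T2=lambda p:(np.array(p,float)+.5)/6-.5+[390,175]
S=lambda p:(np.array(p,float)+.5)/5-.5+[310,300]
th=T2([(271,98),(257,466),(162,118),(384,133),(146,428),(374,444)]);sh=S([(543,277),(124,271),(159,172),(498,176),(524,360),(157,360)])
def hol(v):
    c,s=np.cos(v[2]),np.sin(v[2]);L=[(v[3],0,.005),(-v[3],0,.005),(.055,.039,.012),(.055,-.039,.012),(-.055,.039,.012),(-.055,-.039,.012)]
    return np.array([(v[0]+c*x-s*y,v[1]+s*x+c*y,z) for x,y,z in L])
ft=lambda v:(proj('top',hol(v))-th).ravel()
fs=lambda v:(proj('side',hol(v)[[0,1,4,2,3,5]])-sh).ravel()
for f in(ft,fs,lambda v:np.r_[ft(v),fs(v)]):
    r=LS(f,[.6,-.04,-.08,.065]);print(r.x.round(4),np.abs(r.fun).max().round(2))
E
python3 fit2.py
python3 - <<'E'
from h import *
# is carried bin centred? project predicted bottom corners at pic time pose
s=readout.get_state();R=Ro.from_rotvec(s['orientation'])
for x in(-.045,.045):
  for z in(.020,-.020):
    p=s['ee_pos']+R.apply([x,-.03,z]);print(x,z,((proj('side',p)[0]-[240,100])*3).round())
E
```

```text
[ 0.6014 -0.0443 -0.0859  0.0653] 0.42
[ 0.6031 -0.0452 -0.0837  0.0649] 0.9
[ 0.6026 -0.0448 -0.0849  0.0651] 1.02
-0.045 0.02 [281. 167.]
-0.045 -0.02 [266.  99.]
0.045 0.02 [121. 206.]
0.045 -0.02 [101. 138.]
```

{"op": "send_rows", "data": {"rows": [{"grip":1,"dp":[-5,-15,0],"rotation":[0,0.03,0.01]},{"grip":1,"dp":[-9,-30,0],"rotation":[0,0.03,0.018]},{"grip":1,"dp":[-10,-30,0],"rotation":[0,0.03,0.018]},{"grip":1,"dp":[-12,-30,0],"rotation":[0,0.03,0.018]},{"grip":1,"dp":[-13,-30,0],"rotation":[0,0.03,0.018]},{"grip":1,"dp":[-14,-30,0],"rotation":[0,0.03,0.018]},{"grip":1,"dp":[-14,-30,0],"rotation":[0,0.01,0.018]},{"grip":1,"dp":[-10,-25,0],"rotation":[0,0,0.015]},{"grip":1,"dp":[-5,-15,0],"rotation":[0,0,0]},{"grip":1,"dp":[0,0,0],"rotation":[0,0,0]}]}}

```text
t: 13.55
ee_pos: [0.5916, -0.0503, 0.2663]
orientation: [-0.138, -3.135, -0.016]
wrist_force: [0.7, 0.5, -3.4]
width: 0.648
```

```bash
python3 -c "
from h import *
plan([.602,-.0446,.075],-.085,0,step=25)"
```

```text
t 13.55 p [ 0.5916 -0.0503  0.2663] F [ 0.7  0.5 -3.4] w 0.648 n 8 target [ 0.602  -0.0446  0.075 ]
total tool shift [-10.6   4.7 191.3] rot [ 0.01  -0.004 -0.003]
 per-row dp [-1.3, 0.6, 23.9] rot [0.001, -0.001, -0.0]
 per-row dp [-1.3, 0.7, 23.9] rot [0.001, -0.001, -0.0]
 per-row dp [-1.2, 0.8, 23.9] rot [0.001, -0.001, -0.0]
```

{"op": "send_rows", "data": {"rows": [{"grip":1,"dp":[-5,3,15],"rotation":[0.01,-0.004,-0.003]},{"grip":1,"dp":[-6,3,35],"rotation":[0,0,0]},{"grip":1,"dp":[0,0,40],"rotation":[0,0,0]},{"grip":1,"dp":[0,0,40],"rotation":[0,0,0]},{"grip":1,"dp":[0,0,35],"rotation":[0,0,0]},{"grip":1,"dp":[0,0,20],"rotation":[0,0,0]},{"grip":1,"dp":[0,0,0],"rotation":[0,0,0]},{"grip":1,"dp":[0,0,0],"rotation":[0,0,0]}]}}

```text
t: 14.35
ee_pos: [0.6038, -0.0426, 0.0835]
orientation: [0.129, 3.137, 0.0]
wrist_force: [-0.5, 0.4, -2.3]
width: 0.65
```

Run:
```python
from h import *
im=save('side','s9.png')[:,:,::-1]
cv2.imwrite('pics/s9c.png',cv2.resize(im[290:400,310:450],None,fx=5,fy=5,interpolation=cv2.INTER_CUBIC))
s=readout.get_state();R=Ro.from_rotvec(s['orientation'])
for x in(-.045,.045):
  for z in(.020,-.020):
    p=s['ee_pos']+R.apply([x,-.03,z]);print(x,z,((proj('side',p)[0]-[310,290]+.5)*5-.5).round())
plan([.602,-.0446,.024],-.085,0,step=25)
```

```text
-0.045 0.02 [508. 256.]
-0.045 -0.02 [519. 152.]
0.045 0.02 [193. 254.]
0.045 -0.02 [193. 151.]
t 14.4 p [ 0.6046 -0.0429  0.0844] F [ 0.8 -1.  -2. ] w 0.648 n 3 target [ 0.602  -0.0446  0.024 ]
total tool shift [ 2.7 -1.9 60.4] rot [0.    0.004 0.002]
 per-row dp [0.9, -0.6, 20.1] rot [0.0, 0.001, 0.001]
 per-row dp [0.9, -0.6, 20.1] rot [0.0, 0.001, 0.001]
 per-row dp [0.9, -0.6, 20.1] rot [0.0, 0.001, 0.001]
```

View pics/s9c.png

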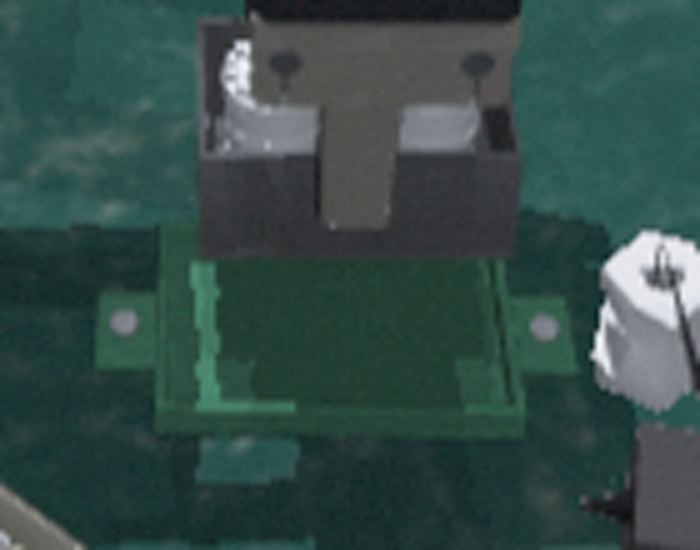

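The side view shows the bin level, about 1.5 mm toward +x of my prediction. I correct for that and lower.

{"op": "send_rows", "data": {"rows": [{"grip":1,"dp":[3,-2,5],"rotation":[0,0.004,0.002]},{"grip":1,"dp":[0,0,15],"rotation":[0,0,0]},{"grip":1,"dp":[0,0,15],"rotation":[0,0,0]},{"grip":1,"dp":[0,0,10],"rotation":[0,0,0]},{"grip":1,"dp":[0,0,8],"rotation":[0,0,0]},{"grip":1,"dp":[0,0,0],"rotation":[0,0,0]},{"grip":1,"dp":[0,0,0],"rotation":[0,0,0]}]}}

```text
t: 15.1
ee_pos: [0.6009, -0.0452, 0.0302]
orientation: [-0.134, -3.137, -0.0]
wrist_force: [1.1, 0.4, -3.7]
width: 0.655
```

Run:
```python
from h import *
im=save('side','s10.png')[:,:,::-1]
cv2.imwrite('pics/s10c.png',cv2.resize(im[290:400,310:450],None,fx=5,fy=5,interpolation=cv2.INTER_CUBIC))
plan([.601,-.0447,.0245],-.085,0,step=25)
```

```text
t 15.15 p [ 0.6013 -0.0452  0.0307] F [-0.3  0.1 -3.4] w 0.646 n 1 target [ 0.601  -0.0447  0.0245]
total tool shift [0.3 0.5 6.2] rot [ 0.    -0.001 -0.   ]
 per-row dp [0.3, 0.5, 6.2] rot [0.0, -0.001, -0.0]
```

View pics/s10c.png

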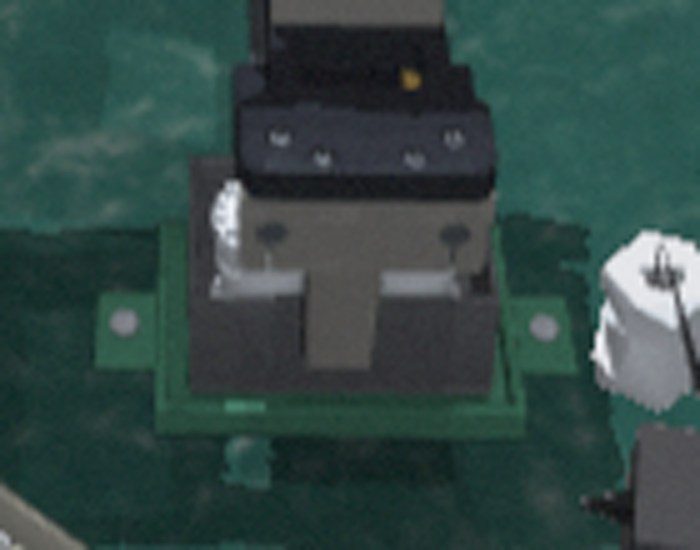

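The bin is inside the tray outline with margins on both ends. I go down to contact.

{"op": "send_rows", "data": {"rows": [{"grip":1,"dp":[0,0.5,2],"rotation":[0,0,0]},{"grip":1,"dp":[0,0,2],"rotation":[0,0,0]},{"grip":1,"dp":[0,0,1],"rotation":[0,0,0]},{"grip":1,"dp":[0,0,0],"rotation":[0,0,0]}]}}

```text
t: 15.55
ee_pos: [0.6009, -0.0447, 0.0254]
orientation: [-0.134, -3.138, -0.0]
wrist_force: [0.0, 0.2, -2.9]
width: 0.649
```

{"op": "send_rows", "data": {"rows": [{"grip":1,"dp":[0,0,1],"rotation":[0,0,0]},{"grip":1,"dp":[0,0,0],"rotation":[0,0,0]}]}}

```text
t: 15.75
ee_pos: [0.6012, -0.0448, 0.0248]
orientation: [-0.134, -3.138, -0.0]
wrist_force: [-0.5, 0.2, 1.0]
width: 0.653
```

Contact came at z = 0.0248, as expected. I press 0.5 mm more and then release.

{"op": "send_rows", "data": {"rows": [{"grip":1,"dp":[0,0,0.5],"rotation":[0,0,0]},{"grip":-1,"dp":[0,0,0],"rotation":[0,0,0]},{"grip":-1,"dp":[0,0,0],"rotation":[0,0,0]},{"grip":-1,"dp":[0,0,0],"rotation":[0,0,0]},{"grip":-1,"dp":[0,0,0],"rotation":[0,0,0]},{"grip":-1,"dp":[0,0,0],"rotation":[0,0,0]},{"grip":-1,"dp":[0,0,0],"rotation":[0,0,0]},{"grip":-1,"dp":[0,0,0],"rotation":[0,0,0]},{"grip":-1,"dp":[0,0,-15],"rotation":[0,0,0]},{"grip":-1,"dp":[0,0,-30],"rotation":[0,0,0]},{"grip":-1,"dp":[0,0,-40],"rotation":[0,0,0]},{"grip":-1,"dp":[0,0,-40],"rotation":[0,0,0]},{"grip":-1,"dp":[0,0,-40],"rotation":[0,0,0]},{"grip":-1,"dp":[0,0,-30],"rotation":[0,0,0]},{"grip":-1,"dp":[40,0,0],"rotation":[0,0,0]},{"grip":-1,"dp":[40,0,0],"rotation":[0,0,0]},{"grip":-1,"dp":[40,0,0],"rotation":[0,0,0]},{"grip":-1,"dp":[40,0,0],"rotation":[0,0,0]},{"grip":-1,"dp":[0,0,0],"rotation":[0,0,0]}]}}

```text
t: 17.65
ee_pos: [0.437, -0.0308, 0.2196]
orientation: [-0.134, -3.136, -0.0]
wrist_force: [0.8, -0.2, -0.3]
width: 1.001
```

Run:
```python
from h import *
im=save('side','s11.png')[:,:,::-1]
cv2.imwrite('pics/s11c.png',cv2.resize(im[180:390,290:490],None,fx=2.85,fy=2.85,interpolation=cv2.INTER_CUBIC))
save('top','t11.png')
s=readout.get_state();print(s['t'],s['ee_pos'],s['wrist_force'],s['width'])
# expected rim corners of seated bin in side crop
for x,y in((-.045,.03),(.045,.03),(.045,-.03),(-.045,-.03)):
    p=np.array([.6026,-.0448,.044])+Ro.from_euler('z',-.085).apply([x,y,0]);print(((proj('side',p)[0]-[290,180]+.5)*2.85-.5).round())
```

```text
17.75 [ 0.44205307 -0.03116472  0.22047147] [ 0.30693733  0.42036833 -0.19569092] 1.0000694937416903
[163. 407.]
[328. 408.]
[340. 491.]
[163. 489.]
```

View pics/s11c.png

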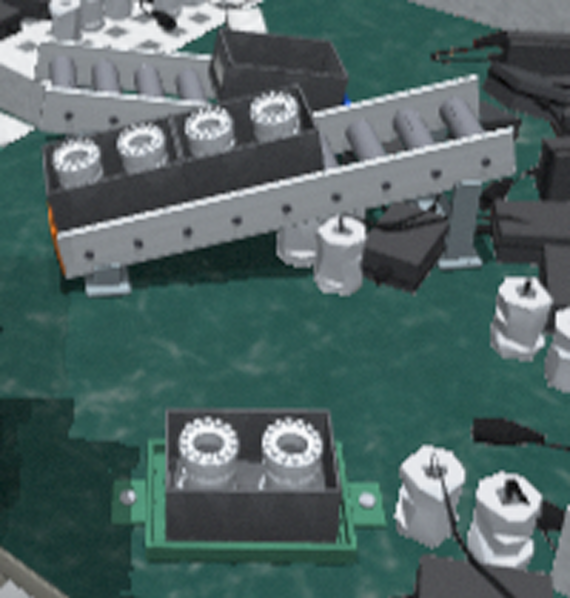

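View pics/t11.png

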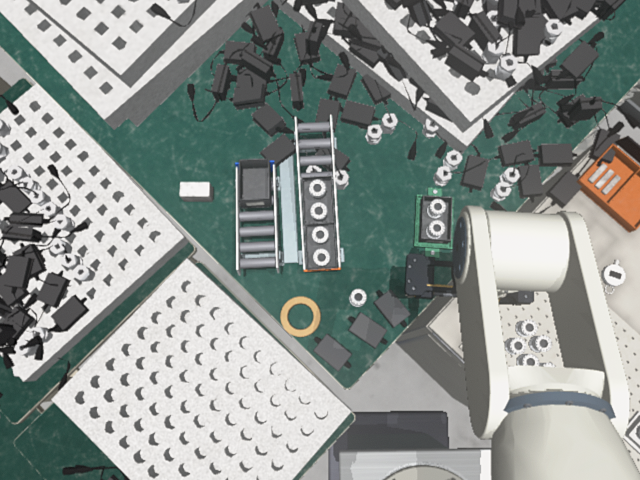

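The final pictures show the full bin flat in the holder: its rim corners are at about (165,409), (330,411), (340,490) and (165,490), against expected (163,407), (328,408), (340,491) and (163,489). The empty bin is at the blue stop, the other two bins are at the orange stop, and the bystanders have not moved. I hand in.

```bash
python3 -c "
from h import *
print(bot.sign_off())"
```

```text
the job is handed in; nothing more can be done
None
```

The job is done in the order asked and handed in at about 17.8 s of the 64 s allowed.

- **Empty bin:** I set it on the return lane tilted 11°, touching the rollers with about 5 N. It rolled upright to the far end, against the blue stop.
- **Full bin:** I lifted the front bin out of the supply lane, and the two behind it rolled forward to the orange stop. I then levelled it and set it down in the holder, touching the floor at the expected height.
- **Last checks:** In the side view, the bin's rim corners in the holder lie within about 1 pixel (about 2 mm) of where they should be. The bystanders have not moved, and the gripper is open and clear of everything.
- **Disagreement:** My first camera fit put the front bin about 5 mm lower than the rack dimensions imply. I used a height near the rack's figure, and the grasp worked.
- **Not measured:** I only saw by eye in the pictures that the empty bin touches the blue stop.

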